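# Crank the shelf clamp snug on the stacked bins

### The job

Before the washer spins, swing the folded handle of the shelf clamp's crank fully upright and wind the crank clockwise until the clamp holds the lower white bin snugly against its fence, firmly but without crushing it. Then fold the handle back flat along the crank, leaving the bins stacked and clamped and the other things on the shelf alone.

Things in the scene. Friction and masses are not known exactly. Their poses are not given: they have to be found in the camera images.
- crank_axis (a point): Point on the crank's vertical axis, level with the handle's hinge, 87 above the shelf. Its axes are the clamp's: z up, +y from the grey gearbox (100 x 90, top 50 above the shelf) towards the fence. The clamp is fixed to the shelf. The crank is a steel arm 12 wide, top face 76 above the shelf
- crank (a joint): Crank angle, growing clockwise seen from above; drives the jaw to the fence by 10 mm per rad; 1.5 to 4 rad are needed. Drag 5 to 7 N at the handle (0.40 N m friction, no spring); stays where left. Sliding the bins adds under 1.5 N. Once the lower bin is caught, the push needed climbs by some 1.5 N per 0.1 rad: 1 N at the handle is 6 N of clamping
- handle_hinge (a point): Point on the fold hinge of the handle at the outer end of the crank arm, 60 from the crank axis, 87 above the shelf. The hinge line is horizontal, square to the crank arm
- handle_mid (a point): Centre of the folding handle's red round grip, diameter 16, spanning 10 to 65 from the hinge (this point 37.5); it spins freely about its own length. Folded, it lies level above the crank arm, from the hinge back to just past the crank axis, its centre line 87 above the shelf, 11 above the arm, 37 above the gearbox. Upright, its top is 152 above the shelf
- handle (a joint): Fold angle of the handle: 0 folded flat along the crank arm (starts at 0 to 0.08), 1.57 standing upright (end stop). Light friction (0.08 N m), stays where it is left
- jaw: Blue sliding jaw, 110 wide, 60 high, a green pad 15 thick on its front; origin at the middle of its front face on the clamp's plate; +y to the fence. The pad stands off by 0 to 6 mm, unmeasured and different at each start, so positions do not tell the force. Snug is 15 to 45 N of clamping (2.5 to 7.5 N at the handle above free drag; aim at 5); above 55 N crushes the bin
- fence: Fixed aluminium fence 170 wide and 64 high at the far end of the clamp; origin at the foot of its face that looks at the jaw; -y points to the jaw
- bin_low: Lower white lidded bin, 168 x 130 (along the clamp) x 76 high, loose on the clamp's 6 mm base plate a few mm short of the fence; origin at the centre of its underside. 0.3 to 0.65 kg
- bin_up_mid (a point): Centre of the upper white lidded bin, 168 x 130 x 64 high, loose on top of the lower one; its top is 146 above the shelf. Its frame's z is up. About 0.25 kg
- caddy_mid (a point): Bystander, leave alone: stainless steel clothespin caddy, an open box 100 x 150 x 85 with its wire handle folded to one side; point 43 above its underside
- lint_cover_mid (a point): Bystander, leave alone: green silicone lint trap cover, 150 x 55 x 20, lying flat; point at its centre
- dish_mid (a point): Bystander, leave alone: small glass dish with a cork bottom, diameter 92, height 34; point at its centre half-way up
- detergent_mid (a point): Bystander, leave alone: blue bottle, diameter 80, height 170; point at its centre
- stain_jar_mid (a point): Bystander, leave alone: amber jar, diameter 68, height 90; point at its centre
- brush_mid (a point): Bystander, leave alone: small hand brush lying flat; point at its origin, 10 above the shelf

How it is judged:
By the outcome, as a careful person would: the job done as asked, in the order asked, and still so for the second after the job is handed in, with the robot touching nothing.
It also fails if it takes over 72 s, if anything falls off the work surface, if the arm or the gripper's body presses on something with over 40 N, if the wrist force passes 120 N, or if a joint passes its speed limit or range.

### The arm

A 6-joint arm with a two-finger parallel gripper is mounted at the origin on the work surface. World frame = base frame: x ahead of the robot, y to its left, z up, the work surface at z = 0. Lengths are in m, angles in rad, forces in N, time in s.
With the tool pointing down it reaches from about 0.25 to 0.8 m from the base axis. Payload 8.5 kg.
Tool frame: the origin (TCP) lies at the very end of the fingers, on their centre line; the grasp point (between the pads) lies 19 mm behind it; z points along the fingers, y is the direction in which the jaws open and shut (so a half turn about z gives the same grasp; the last joint's range is limited). The gripper opens to 85 mm and grips with 20 to 120 N. Pads are 22 mm wide; open, the fingers measure 114 mm over their backs; the gripper's body (76 mm by 85 mm) begins 54 mm behind the grasp point. The pads swing forward as they close: fully open they stand 13 mm farther back than shut.
Start: joints at [-1.291, 0.238, -0.013, 1.319, 0, 1.571], TCP at [0.145, -0.505, 0.206] pointing down, gripper open.
Joint ranges: [-2.66, 2.66], [-1.03, 1.9], [-1.14, 1.46], [-1.82, 2.27], [-1.45, 1.34], [-3.14, 3.14]. Speed limits (rad/s): [2.22, 2.22, 2.79, 3.14, 3.14, 3.14].

### API

Orientations are given as a unit quaternion [x, y, z, w].
In Python, from station import r gives the robot as it stands. Calls block until the motion is done:
- r.move_to(position, orientation): joint-space move of the TCP to a pose.
- r.move_l(position, max_speed=0.15, frame=None, stop_force=None): straight line of the TCP; frame=None keeps the orientation; max_speed is the mean speed in m/s. With stop_force (N) it stops when the force on the tool has changed by that much, and returns True; else False.
- r.set_joints(angles): joint-space move.
- r.ungrasp() and r.close_gripper(newtons=None): open the fingers fully, or close them until they stop; newtons is the grip in N (None keeps the last).
- r.sleep(seconds).
- r.inverse_kinematics(position, orientation): joint angles nearest the present ones, or None.
- r.observe(): the state.
- r.capture(name): name is "scene" or "side" or "wrist"; returns the picture (480x640x3 uint8, red, green, blue); there is no depth.
- r.calibration(name): a dict with "vertical_fov" (degrees; the focal length in pixels is half the picture's height over the tangent of half this angle, whatever the lens; pixels are square), "cx", "cy" (the principal point, pixels), "k1" (the pictures are not rectified: a ray, as slopes to the right and down, at radius r is drawn at 1 + k1 r^2 times it, then the intrinsics apply), "R" (3x3) and "t" (3): a world point X has camera coordinates R X + t; the wrist camera has in their place "T_tool_cam" (4x4, takes a point from camera to tool coordinates, whose origin is the TCP and whose axes are the flange's). Camera axes: x right, y down, z forward; pixel columns grow to the right and rows downward; lengths in m; the calibration is good to about 2 mm. A picture is of the moment at which its call begins: read the wrist's pose just before it. calibration takes no time and is no camera call.
A pose or a line that the arm cannot do raises r.Unreachable and nothing moves.
- r.sign_off(): hands the job in, once; it reports no verdict.
Trained networks look in the newest picture that a camera, given by its name, has taken for a name from the list of things; names that differ only in an ending like _2 or _b are one class to them, and where a whole thing is asked for, a point or a joint stands for the part that bears it (a point fixed in the world has none). Each returns a list of dicts, best first, with "conf" (0 to 1); they miss things now and then, are a little off and sometimes report something else, mostly with a low value. They report only what shows in the picture. A call takes as long as a camera call.
- r.look_for(name, camera): "bbox" ([left, top, right, bottom] in pixels, round what is visible of it).
The state is a dict: "time": time; "qpos": joint angles; "dq": joint speeds; "effort": joint torques, N m; "tcp_pos": TCP position; "tcp_rot": TCP orientation; "force": force on the tool from outside, world axes, zero at the start; "ft_torque": the same for the moment, N m; "grip_width": finger opening in m.
Only numpy, scipy, OpenCV 4.12 (cv2) and the standard library are available. Lean on these libraries where they do the work, as an engineer would, in place of code of your own. Each camera call takes 0.05 s, during which the arm holds its last target.

## Working session

There is one attempt and no reset: what is moved stays moved. The work goes in short steps, each a Python script; the robot and the scene stay as the last script left them, time stands still between calls to the robot, and variables do not carry over. Pictures are saved under pics/ and viewed, and the job is handed in when it is done.

```bash
ls; mkdir -p pics
python3 - <<'E'
from station import r
import cv2
print(r.observe())
for n in ("scene","side","wrist"):
    im=r.capture(n); cv2.imwrite(f"pics/a_{n}.png",im[:,:,::-1])
    print(n,r.calibration(n))
    for k in ("crank","crank_axis","handle_mid","handle_hinge","jaw","fence","bin_low","bin_up_mid"):
        print(k,[(round(d["conf"],2),[round(v) for v in d["bbox"]]) for d in r.look_for(k,n)][:2])
E
```

```text
pics
{'time': 0.0, 'qpos': array([-1.29099670e+00,  2.38788502e-01, -1.42631847e-02,  1.31920715e+00,
        3.44737776e-05,  1.57078449e+00]), 'dq': array([ 6.55114408e-04,  1.65640843e-04, -2.54267256e-05, -4.89365374e-05,
       -8.22142670e-04,  1.74459591e-04]), 'effort': array([-1.38137912e-04, -5.38770747e+01,  3.46439660e+01,  1.83567486e-02,
        2.38768471e-04,  2.05918047e-05]), 'tcp_pos': array([ 0.14486933, -0.50413697,  0.20507013]), 'tcp_rot': array([ 9.90228883e-01,  1.39449717e-01, -8.48961034e-05, -7.26513458e-04]), 'force': array([ 0.4107914 , -0.61878322, -0.44201902]), 'ft_torque': array([ 0.00150147, -0.0032024 ,  0.02188066]), 'grip_width': 0.08522926965426408}
scene {'vertical_fov': 53.76019464443189, 'cx': 318.55613103190007, 'cy': 232.81207057345597, 'k1': 0.032081017016866664, 'R': array([[-0.86659647,  0.4987832 , -0.01502923],
       [ 0.42060771,  0.71390346, -0.5598491 ],
       [-0.26851391, -0.49148466, -0.82845827]]), 't': array([ 0.49899611, -0.17422274,  1.44973144])}
crank [(0.66, [287, 177, 314, 199])]
crank_axis [(0.89, [250, 172, 391, 306])
[... 841 characters left out ...]
 374, 275])]
fence [(0.75, [271, 270, 324, 322])]
bin_low [(0.96, [281, 270, 359, 316])]
bin_up_mid [(0.78, [276, 226, 360, 298])]
wrist {'vertical_fov': 62.86609880627051, 'cx': 320.3536108239373, 'cy': 239.9728538427842, 'k1': -0.08833672577467439, 'T_tool_cam': array([[ 3.66390871e-04, -9.57822760e-01, -2.87359402e-01,
         7.31356693e-02],
       [ 9.99999928e-01,  3.77870648e-04,  1.55127610e-05,
         1.52614391e-06],
       [ 9.37262079e-05, -2.87359387e-01,  9.57822830e-01,
        -1.67896337e-01],
       [ 0.00000000e+00,  0.00000000e+00,  0.00000000e+00,
         1.00000000e+00]])}
crank []
crank_axis []
handle_mid []
handle_hinge []
jaw []
fence []
bin_low []
bin_up_mid []
```

View pics/a_scene.png

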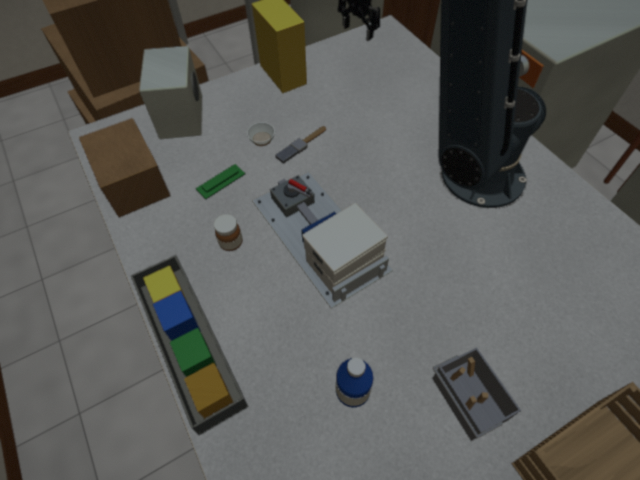

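View pics/a_side.png

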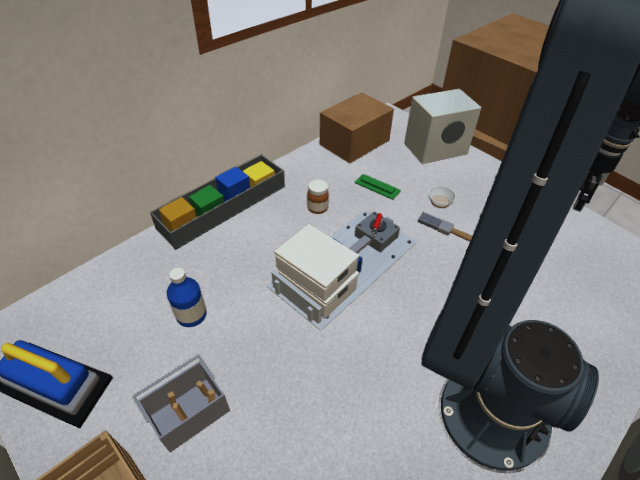

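Run:
```python
import cv2
a=cv2.imread("pics/a_scene.png")[150:310,230:410]; cv2.imwrite("pics/a_scene_z.png",cv2.resize(a,None,fx=4,fy=3.75,interpolation=2)[:600])
a=cv2.imread("pics/a_side.png")[195:345,255:435]; cv2.imwrite("pics/a_side_z.png",cv2.resize(a,None,fx=4,fy=4,interpolation=2))
```

```text
(no output)
```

View pics/a_scene_z.png

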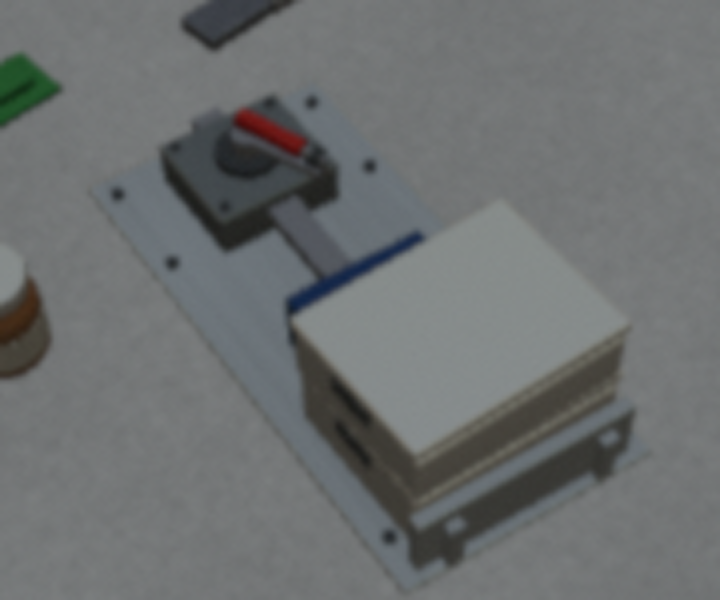

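View pics/a_side_z.png

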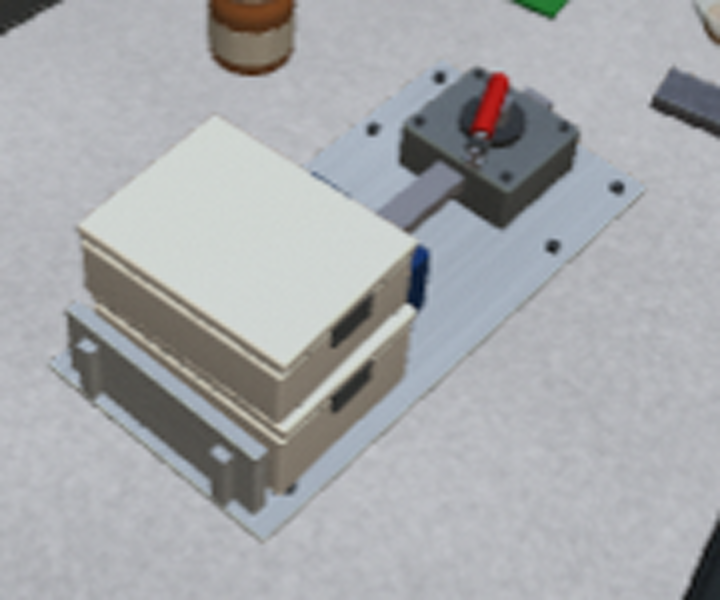

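```bash
cat > h.py <<'E'
import numpy as np, cv2
from station import r
from scipy.spatial.transform import Rotation as Ro
def ray(cal,uv):
    f=240/np.tan(np.radians(cal["vertical_fov"]/2))
    d=(np.array(uv,float)-[cal["cx"],cal["cy"]])/f
    s=d.copy()
    for _ in range(20): s=d/(1+cal["k1"]*(s@s))
    return np.array([s[0],s[1],1.])
def wray(n,uv,pose=None):
    c=r.calibration(n); v=ray(c,uv)
    if n=="wrist":
        T=c["T_tool_cam"]; p,q=pose; R=Ro.from_quat(q).as_matrix()
        return p+R@T[:3,3], R@T[:3,:3]@v
    return -c["R"].T@c["t"], c["R"].T@v
def atz(n,uv,z,pose=None):
    o,d=wray(n,uv,pose); return o+d*(z-o[2])/d[2]
def proj(n,X,pose=None):
    c=r.calibration(n)
    if n=="wrist":
        T=c["T_tool_cam"]; p,q=pose; R=Ro.from_quat(q).as_matrix()
        x=(R@T[:3,:3]).T@(X-p-R@T[:3,3])
    else: x=c["R"]@X+c["t"]
    f=240/np.tan(np.radians(c["vertical_fov"]/2)); s=x[:2]/x[2]
    return s*(1+c["k1"]*(s@s))*f+[c["cx"],c["cy"]]
def tri(obs):
    A=np.zeros((3,3));b=np.zeros(3)
    for o in obs:
        c,d=wray(*o); d=d/np.linalg.norm(d); P=np.eye(3)-np.outer(d,d); A+=P;b+=P@c
    return np.linalg.solve(A,b)
E
python3 - <<'E'
from h import *
np.set_printoptions(precision=4,suppress=True)
s=lambda x,y:(230+x/4,150+y/3.75)
d=lambda x,y:(255+x/4,195+y/4)
print("hinge",tri([("scene",s(318,158)),("side",d(478,150))]),atz("scene",s(318,158),.087),atz("side",d(478,150),.087))
print("tip",tri([("scene",s(243,118)),("side",d(499,79))]),atz("scene",s(243,118),.087),atz("side",d(499,79),.087))
g1=[atz("scene",s(*p),.05) for p in [(162,153),(275,97),(337,165),(228,235)]]
g2=[atz("side",d(*p),.05) for p in [(402,130),(480,70),(578,130),(503,185)]]
p1=[atz("scene",s(*p),.006) for p in [(95,190),(335,85),(650,452),(405,590)]]
p2=[atz("side",d(*p),.006) for p in [(435,65),(645,190),(265,540),(52,360)]]
for g in (g1,g2,p1,p2): print(np.array(g)[:,:2],np.mean(g,0)[:2])
for nm in ["dish_mid","brush_mid","lint_cover_mid","stain_jar_mid"]: 
  for n in("scene","side"):
    L=r.look_for(nm,n)
    if L: b=L[0]["bbox"]; print(nm,n,L[0]["conf"],atz(n,((b[0]+b[2])/2,(b[1]+b[3])/2),.02))
E
```

```text
hinge [ 0.5156 -0.1522  0.0834] [ 0.5168 -0.1502  0.087 ] [ 0.5134 -0.1486  0.087 ]
tip [ 0.5458 -0.2058  0.0942] [ 0.5435 -0.2107  0.087 ] [ 0.5504 -0.2129  0.087 ]
[[ 0.5975 -0.2384]
 [ 0.5004 -0.2465]
 [ 0.4948 -0.1639]
 [ 0.5931 -0.1448]] [ 0.5465 -0.1984]
[[ 0.5855 -0.1528]
 [ 0.5893 -0.2423]
 [ 0.4986 -0.2477]
 [ 0.4997 -0.1657]] [ 0.5433 -0.2021]
[[ 0.6448 -0.2643]
 [ 0.438  -0.2689]
 [ 0.4276  0.1375]
 [ 0.6231  0.1471]] [ 0.5334 -0.0621]
[[ 0.645  -0.2588]
 [ 0.448  -0.2748]
 [ 0.4242  0.1372]
 [ 0.6231  0.1456]] [ 0.5351 -0.0627]
dish_mid scene 0.84 [ 0.5077 -0.4935  0.02  ]
dish_mid side 0.57 [ 0.5123 -0.4897  0.02  ]
brush_mid scene 0.61 [ 0.4224 -0.377   0.02  ]
brush_mid side 0.92 [ 0.4169 -0.3794  0.02  ]
lint_cover_mid scene 0.98 [ 0.7061 -0.3725  0.02  ]
lint_cover_mid side 0.92 [ 0.685 -0.371  0.02 ]
stain_jar_mid scene 0.93 [ 0.7526 -0.192   0.02  ]
stain_jar_mid side 0.82 [ 0.7811 -0.1884  0.02  ]
```

```bash
cat >> h.py <<'E'
def quat(x,z):
    x=np.array(x,float);z=np.array(z,float);z/=np.linalg.norm(z);x-=z*(x@z);x/=np.linalg.norm(x)
    return Ro.from_matrix(np.column_stack([x,np.cross(z,x),z])).as_quat()
def pose():
    o=r.observe(); return o["tcp_pos"],o["tcp_rot"]
E
python3 - <<'E'
from h import *
np.set_printoptions(precision=4,suppress=True)
e=np.array([-.5,.86,0]);e/=np.linalg.norm(e); Z=np.array([0,0,1.])
for sg in (1,-1):
    print(sg, r.inverse_kinematics([.53,-.18,.25],quat(sg*e,-Z)))
    m=np.array([.515,-.15,.087])+.0265*(Z-e); z=-(e+Z)/2**.5
    for a in (30,45,60):
        a=np.radians(a); m=np.array([.515,-.15,.087])+.037*(np.sin(a)*Z-np.cos(a)*e); z=-(np.sin(a)*e+np.cos(a)*Z)
        print(r.inverse_kinematics(m+z*.015,quat(sg*e,z)))
q=quat(-e,-Z)
r.move_to([.53,-.18,.25],q)
p=pose(); im=r.capture("wrist"); cv2.imwrite("pics/b.png",im[:,:,::-1]); print(p, r.observe()["time"],r.observe()["qpos"])
np.save("b_pose.npy",np.concatenate(p))
E
```

```text
1 [-0.3274  0.2895  0.1698  1.4511  0.      0.7168]
[-0.0895  0.1727 -0.5618  0.5144 -0.4203  0.8854]
[ 0.0515  0.1641 -0.7403  0.2373 -0.68    0.9418]
[ 0.1834  0.2472 -0.9084 -0.1125 -0.9536  0.9503]
-1 [-0.3274  0.2895  0.1698  1.4511  0.     -2.4248]
[-0.0895  0.1727 -0.5618  0.5144 -0.4203 -2.2562]
[ 0.0515  0.1641 -0.7403  0.2373 -0.68   -2.1998]
[ 0.1834  0.2472 -0.9084 -0.1125 -0.9536 -2.1913]
(array([ 0.5299, -0.1802,  0.25  ]), array([ 0.8666, -0.499 , -0.    ,  0.    ])) 5.1333 [-0.3278  0.2894  0.1698  1.4511  0.     -2.4245]
```

View pics/b.png

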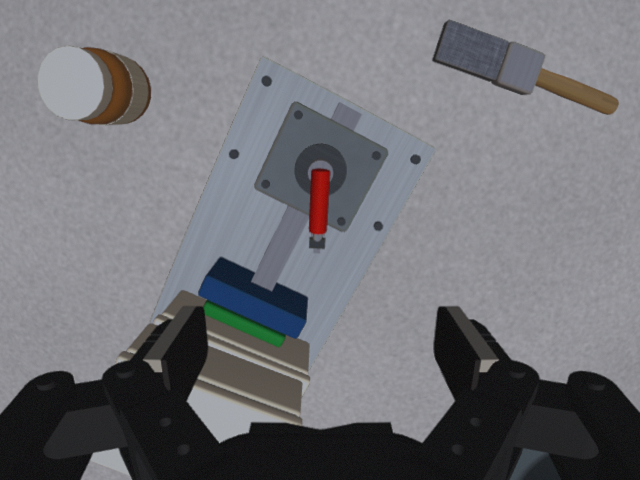

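Run:
```python
from h import *
np.set_printoptions(precision=4,suppress=True)
b=np.load("b_pose.npy");p=(b[:3],b[3:])
im=cv2.imread("pics/b.png"); R=(im[:,:,2].astype(int)-im[:,:,1]>70)&(im[:,:,0]<90); R[300:]=0
ys,xs=np.nonzero(R[:, 290:350]); xs=xs+290
print(xs.min(),xs.max(),ys.min(),ys.max())
for y in range(ys.min(),ys.max(),8): print(y,xs[ys==y].mean(),np.ptp(xs[ys==y]))
top=atz("wrist",(320.2,ys.min()),.087,p);bot=atz("wrist",(318,ys.max()),.087,p);hg=atz("wrist",(317.3,243),.087,p)
print(top,bot,hg,np.linalg.norm(top-bot),np.linalg.norm(top-hg))
hub=atz("wrist",(320,167),.06,p);print("hub",hub)
g=[atz("wrist",q,.05,p) for q in [(293,101),(389,153),(345,232),(254,187)]]
print(np.array(g),np.mean(g,0))
bigim=cv2.resize(im[90:260,230:420],None,fx=3.5,fy=3.5,interpolation=2);cv2.imwrite("pics/b_z.png",bigim)
```

```text
310 329 170 233
170 315.0 2
178 320.0 16
186 320.0 16
194 319.0 16
202 319.0 16
210 318.0 16
218 318.0 16
226 317.5 15
[ 0.5475 -0.2106  0.087 ] [ 0.5217 -0.1622  0.087 ] [ 0.5176 -0.154   0.087 ] 0.054817809747719874 0.06398885640713692
hub [ 0.5475 -0.2101  0.06  ]
[[ 0.5973 -0.248   0.05  ]
 [ 0.4984 -0.2525  0.05  ]
 [ 0.4944 -0.1672  0.05  ]
 [ 0.5914 -0.1619  0.05  ]] [ 0.5454 -0.2074  0.05  ]
```

View pics/b_z.png

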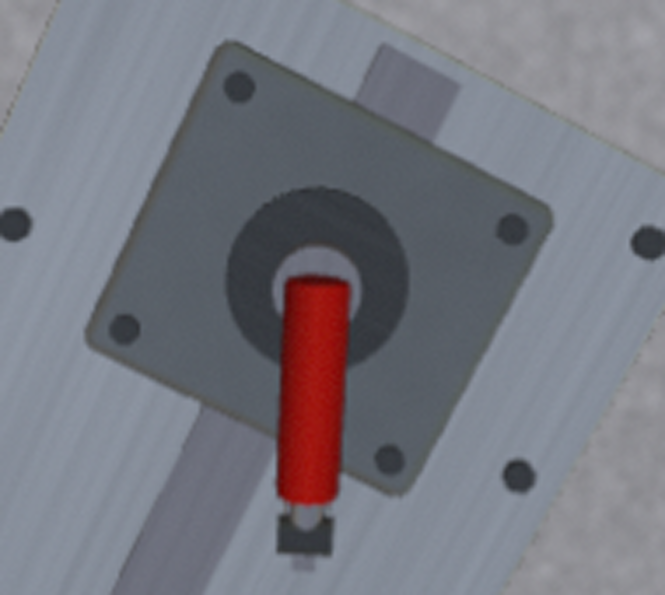

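```bash
cat >> h.py <<'E'
Z=np.array([0,0,1.])
def st(tag=""):
    o=r.observe(); print(tag,"t%.2f"%o["time"],"p",np.round(o["tcp_pos"],4),"F",np.round(o["force"],2),"w %.4f"%o["grip_width"],flush=True); return o
E
python3 - <<'E'
from h import *
e=np.array([-.471,.882,0]);e/=np.linalg.norm(e)
H=np.array([.5170,-.1534,.087])
def P(th,tool,L=.037,d=.014):
    h=np.sin(th)*Z-np.cos(th)*e; z=-(np.sin(tool)*e+np.cos(tool)*Z); x=np.cos(tool)*(-e)+np.sin(tool)*Z
    return H+L*h+d*z, quat(x,z)
p,q=P(0,0)
r.move_to(p+[0,0,.09],q)
r.move_l(p,.12,stop_force=8); st("down")
r.close_gripper(25); st("closed")
for a in np.radians([15,30,45,60]):
    p,q=P(a,a); r.move_l(p,.06,frame=q); st(str(a))
p_=pose(); im=r.capture("wrist"); cv2.imwrite("pics/c_w.png",im[:,:,::-1])
im=r.capture("side"); cv2.imwrite("pics/c_s.png",cv2.resize(im[150:330,240:480,::-1],None,fx=3,fy=3))
E
```

```text
down t6.47 p [ 0.5352 -0.1863  0.0741] F [-0.28 -0.42 -0.08] w 0.0851
closed t7.24 p [ 0.5344 -0.186   0.073 ] F [ 0.11  0.31 -0.81] w -0.0000
0.2617993877991494 t7.65 p [ 0.5353 -0.1871  0.0834] F [ 0.87 -0.66  0.06] w 0.0001
0.5235987755982988 t8.06 p [ 0.5359 -0.1874  0.0931] F [ 0.6  -0.34  0.69] w 0.0000
0.7853981633974483 t8.47 p [ 0.5349 -0.185   0.1027] F [ 0.49 -0.06 -0.16] w 0.0001
1.0471975511965976 t8.91 p [ 0.5327 -0.1804  0.1114] F [ 0.43 -0.19 -0.39] w -0.0002
```

View pics/c_w.png

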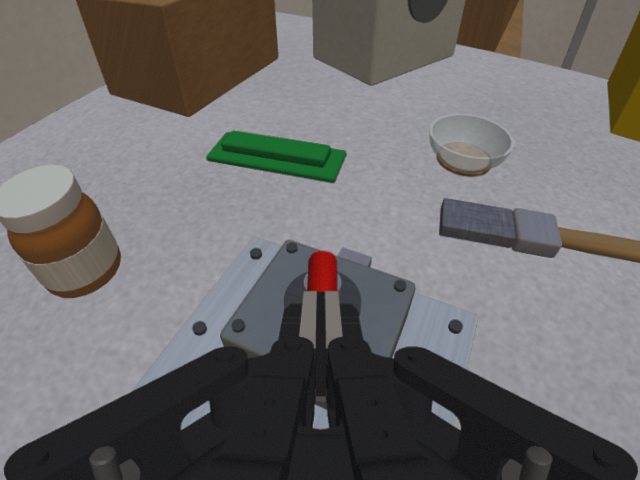

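View pics/c_s.png

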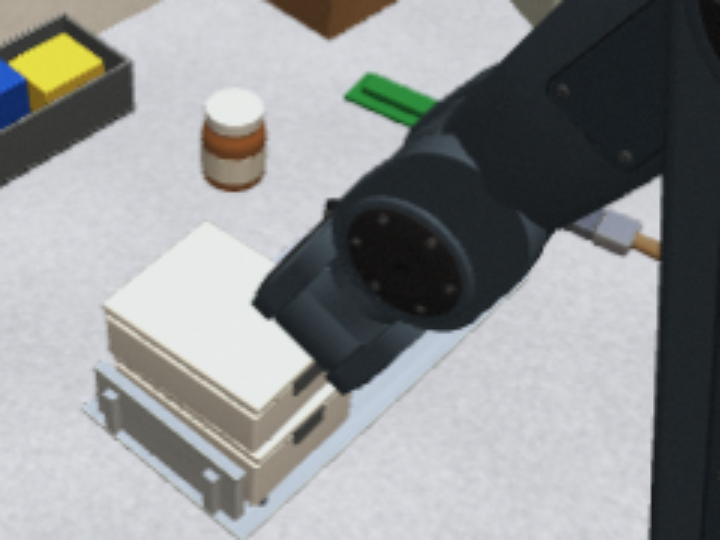

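Run:
```python
from h import *
e=np.array([-.471,.882,0]);e/=np.linalg.norm(e)
H=np.array([.5170,-.1534,.087])
def P(th,tool,L=.037,d=.021):
    h=np.sin(th)*Z-np.cos(th)*e; z=-(np.sin(tool)*e+np.cos(tool)*Z); x=np.cos(tool)*(-e)+np.sin(tool)*Z
    return H+L*h+d*z, quat(x,z)
p,q=P(0,0)
r.move_l(p+[0,0,.07],.12,frame=q)
pp=pose(); im=r.capture("wrist"); cv2.imwrite("pics/d_w.png",im[:,:,::-1])
r.ungrasp()
r.move_l(p,.12,stop_force=8); st("down")
r.close_gripper(25); st("closed")
```

```text
down t12.07 p [ 0.5348 -0.1862  0.0665] F [0.56 0.8  1.02] w 0.0854
closed t12.73 p [ 0.5348 -0.186   0.0662] F [0.91 1.25 1.92] w 0.0130
```

View pics/d_w.png

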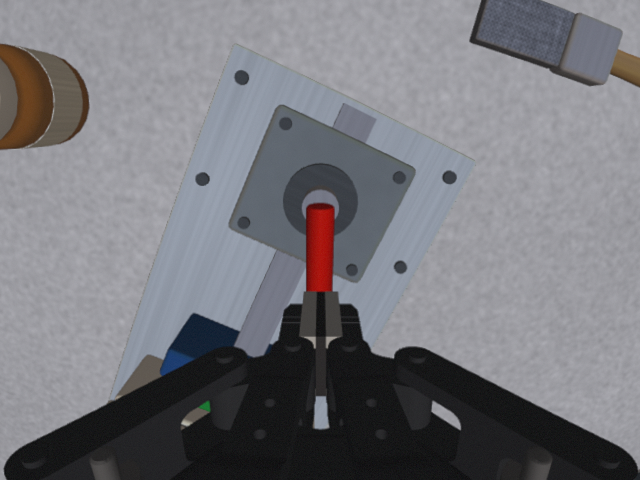

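Run:
```python
from h import *
e=np.array([-.471,.882,0]);e/=np.linalg.norm(e)
H=np.array([.5170,-.1534,.087])
def P(th,tool,L=.037,d=.021):
    h=np.sin(th)*Z-np.cos(th)*e; z=-(np.sin(tool)*e+np.cos(tool)*Z); x=np.cos(tool)*(-e)+np.sin(tool)*Z
    return H+L*h+d*z, quat(x,z)
for a in np.radians([12,25]):
    p,q=P(a,a)
    print(r.move_l(p,.06,frame=q,stop_force=15)); st(str(a))
im=r.capture("wrist"); cv2.imwrite("pics/e_w.png",im[:,:,::-1])
```

```text
False
0.20943951023931956 t13.09 p [ 0.5364 -0.1887  0.075 ] F [ 0.54 -0.04  1.02] w 0.0132
False
0.4363323129985824 t13.47 p [ 0.5372 -0.1903  0.0839] F [1.49 0.6  1.85] w 0.0128
```

View pics/e_w.png

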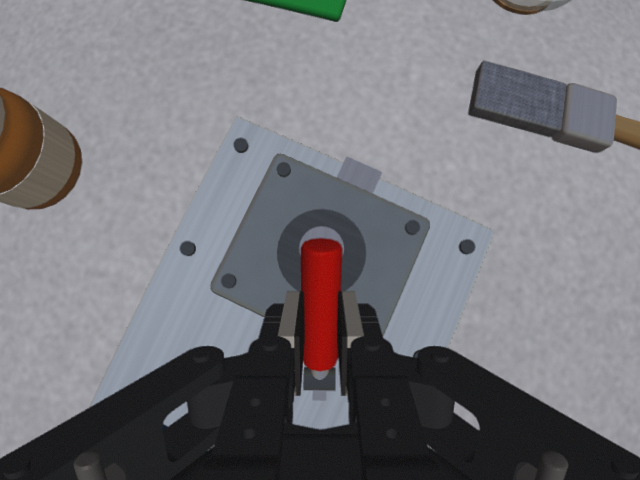

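Run:
```python
from h import *
e=np.array([-.471,.882,0]);e/=np.linalg.norm(e)
H=np.array([.5170,-.1534,.087])
def P(th,tool,L=.037,d=.021):
    h=np.sin(th)*Z-np.cos(th)*e; z=-(np.sin(tool)*e+np.cos(tool)*Z); x=np.cos(tool)*(-e)+np.sin(tool)*Z
    # grasp centre (2.1cm?) keep handle centre fixed at tool offset d
    return H+L*h+d*z, quat(x,z)
for a,t in [(42,42),(60,60),(72,62),(82,62),(91,62)]:
    p,q=P(np.radians(a),np.radians(t))
    print(r.move_l(p,.06,frame=q,stop_force=15)); st(str(a))
im=r.capture("wrist"); cv2.imwrite("pics/f_w.png",im[:,:,::-1])
```

```text
False
42 t13.97 p [ 0.5367 -0.1898  0.0959] F [ 0.5  -0.15  1.66] w 0.0131
False
60 t14.47 p [ 0.5344 -0.1858  0.1078] F [0.64 0.83 2.01] w 0.0134
False
72 t14.75 p [ 0.5309 -0.1801  0.1118] F [ 0.32  0.79 -0.37] w 0.0001
False
82 t15.01 p [ 0.5285 -0.1745  0.114 ] F [-0.07  0.01  0.22] w -0.0005
False
91 t15.26 p [ 0.5256 -0.1692  0.1142] F [ 0.16  0.15 -0.72] w -0.0002
```

View pics/f_w.png

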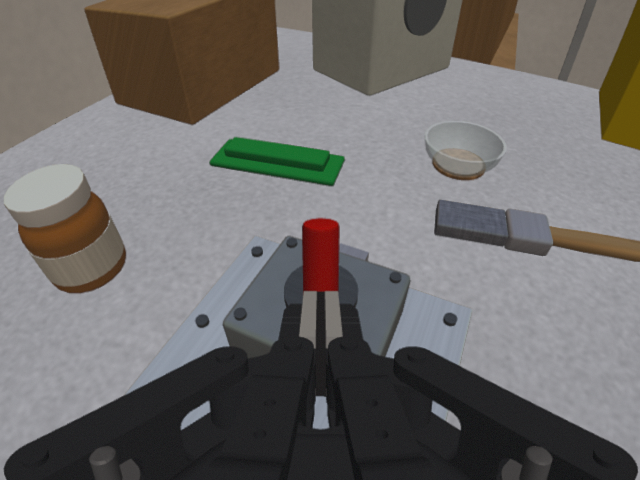

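Run:
```python
from h import *
e=np.array([-.471,.882,0]);e/=np.linalg.norm(e)
H=np.array([.5170,-.1534,.087]); p=pose()
for a in range(0,95,5):
    a_=np.radians(a);h=np.sin(a_)*Z-np.cos(a_)*e
    print(a,np.round(proj("wrist",H+.065*h,p)),np.round(proj("wrist",H+.01*h,p)))
```

```text
0 [321. 253.] [321. 333.]
5 [321. 247.] [321. 332.]
10 [321. 241.] [321. 331.]
15 [321. 235.] [321. 331.]
20 [321. 230.] [321. 330.]
25 [321. 226.] [321. 330.]
30 [321. 222.] [321. 330.]
35 [321. 219.] [321. 330.]
40 [321. 217.] [321. 330.]
45 [321. 216.] [321. 330.]
50 [321. 216.] [321. 331.]
55 [321. 217.] [321. 331.]
60 [321. 219.] [321. 332.]
65 [321. 222.] [321. 333.]
70 [321. 226.] [321. 334.]
75 [321. 233.] [321. 336.]
80 [321. 240.] [321. 337.]
85 [321. 249.] [321. 338.]
90 [321. 260.] [321. 340.]
```

Run:
```python
from h import *
e=np.array([-.471,.882,0]);e/=np.linalg.norm(e)
H=np.array([.5170,-.1534,.087])
p,q=pose(); z=Ro.from_quat(q).as_matrix()[:,2]
r.move_l(p-z*.05,.15)
r.move_to(H-e*.09+Z*.10,quat(-e,-Z)); st()
p=pose();im=r.capture("wrist"); cv2.imwrite("pics/g_w.png",im[:,:,::-1])
for a in range(0,95,10):
    a_=np.radians(a);h=np.sin(a_)*Z-np.cos(a_)*e
    print(a,np.round(proj("wrist",H+.065*h,p)),np.round(proj("wrist",H+.01*h,p)))
im=r.capture("scene"); cv2.imwrite("pics/g_s.png",cv2.resize(im[150:310,220:420,::-1],None,fx=3,fy=3))
```

```text
t16.80 p [ 0.5587 -0.233   0.1852] F [ 0.07  0.88 -0.15] w 0.0001
0 [319. 264.] [319. 332.]
10 [319. 271.] [319. 333.]
20 [319. 281.] [319. 335.]
30 [319. 294.] [319. 337.]
40 [319. 309.] [319. 339.]
50 [319. 327.] [319. 341.]
60 [319. 346.] [319. 343.]
70 [319. 365.] [319. 346.]
80 [319. 383.] [319. 348.]
90 [319. 399.] [319. 350.]
```

View pics/g_w.png

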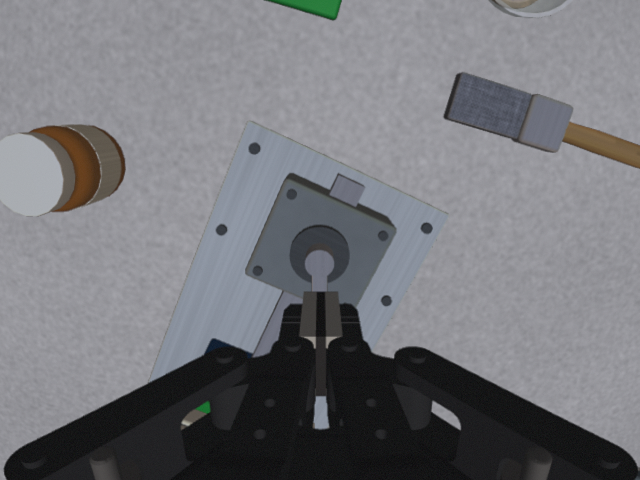

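View pics/g_s.png

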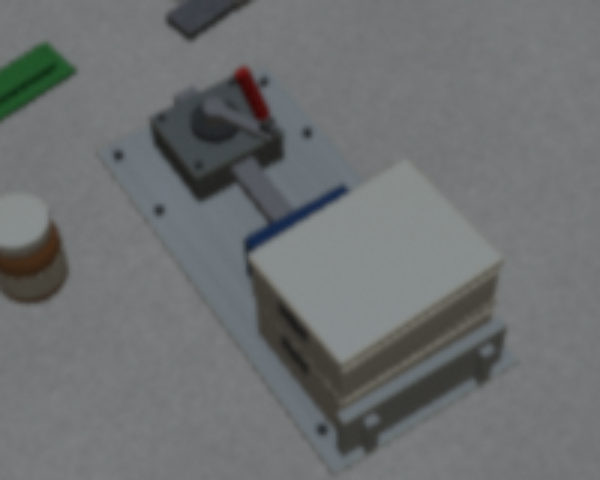

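Run:
```python
from h import *
e=np.array([-.471,.882,0]);e/=np.linalg.norm(e)
H=np.array([.5170,-.1534,.087])
for a in range(40,95,10):
    a_=np.radians(a);h=np.sin(a_)*Z-np.cos(a_)*e
    print(a,np.round(proj("scene",H+.065*h),1),np.round(proj("scene",H+.01*h),1))
r.move_l(H-e*.09+Z*.028,.15,stop_force=6);st()
print(r.move_l(H-e*.035+Z*.028,.1,stop_force=8));st()
print(r.move_l(H-e*.008+Z*.028,.03,stop_force=6));o=st()
print("along e",(o["tcp_pos"]-H)@e)
```

```text
40 [293.  174.3] [306.5 188.8]
50 [295.3 173.5] [306.8 188.7]
60 [298.1 173.3] [307.3 188.7]
70 [301.2 173.6] [307.7 188.7]
80 [304.6 174.5] [308.2 188.9]
90 [308.1 175.9] [308.8 189.1]
 t17.53 p [ 0.5597 -0.2321  0.1154] F [-0.33 -0.15 -0.16] w 0.0004
False
 t18.23 p [ 0.5336 -0.1842  0.1153] F [ 0.11 -0.16  0.2 ] w 0.0000
True
 t18.86 p [ 0.5261 -0.1699  0.1152] F [ 3.3  -5.89 -0.55] w -0.0003
along e -0.018775076022298637
```

```bash
cat >> h.py <<'E'
E0=np.array([-.471,.882,0]);E0/=np.linalg.norm(E0)
C=np.array([.5453,-.2063,0]); QT=quat(-E0,-Z)
def dirs(th):
    c,s=np.cos(-th),np.sin(-th); e=np.array([c*E0[0]-s*E0[1],s*E0[0]+c*E0[1],0])
    return e, np.array([e[1],-e[0],0])   # radial, clockwise tangent
E
python3 - <<'E'
from h import *
H=C+.06*E0
p=pose()[0]
r.move_l(p-E0*.02,.15); r.move_l(H-E0*.03+Z*.19,.2)
r.ungrasp()
im=r.capture("scene"); cv2.imwrite("pics/h_s.png",cv2.resize(im[150:310,220:420,::-1],None,fx=3,fy=3))
r.move_l(H+Z*.19,.2)
print(r.move_l(H+Z*.108,.12,stop_force=8)); st("down")
r.close_gripper(60); st("closed")
E
```

```text
False
down t21.63 p [ 0.5175 -0.1536  0.1085] F [ 0.   -0.5  -0.56] w 0.0855
closed t22.29 p [ 0.5172 -0.1534  0.1083] F [-0.9  -0.34  3.2 ] w 0.0133
```

View pics/h_s.png

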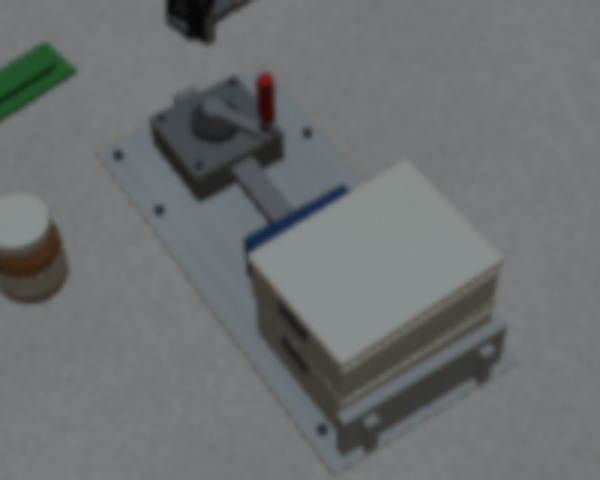

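```bash
cat >> h.py <<'E'
def wind(ths,z=.108,sp=.06,stop=15):
    for th in ths:
        e,t=dirs(th); s=r.move_l(C+.06*e+Z*z,sp,stop_force=stop)
        fs=[];o=r.observe(); fs.append(o["force"])
        for _ in range(2): r.sleep(.03); fs.append(r.observe()["force"])
        f=np.mean(fs,0); p=o["tcp_pos"]-C
        act=np.arctan2(np.dot(p,dirs(0)[1]),np.dot(p,E0))
        print("%.3f act %.3f t %.2f Ft %.2f (%.2f..) Fr %.2f Fz %.2f w %.4f"%(th,act%6.283,o["time"],-f@t,-fs[0]@t,f@e,f[2],o["grip_width"]),s,flush=True)
        if s: break
E
python3 - <<'E'
from h import *
wind(np.arange(.15,1.21,.15))
E
```

```text
0.150 act 0.145 t 22.59 Ft 3.32 (3.22..) Fr 0.40 Fz 5.91 w 0.0134 False
0.300 act 0.295 t 22.96 Ft 3.36 (2.88..) Fr 0.27 Fz 6.71 w 0.0139 False
0.450 act 0.444 t 23.32 Ft 2.80 (2.70..) Fr 0.32 Fz 5.98 w 0.0138 False
0.600 act 0.594 t 23.69 Ft 3.20 (2.71..) Fr -0.62 Fz 5.30 w 0.0137 False
0.750 act 0.743 t 24.06 Ft 3.19 (3.36..) Fr -0.77 Fz 6.19 w 0.0132 False
0.900 act 0.893 t 24.43 Ft 2.89 (3.20..) Fr -0.06 Fz 5.56 w 0.0136 False
1.050 act 1.043 t 24.79 Ft 3.57 (4.07..) Fr -1.20 Fz 5.54 w 0.0134 False
1.200 act 1.190 t 25.16 Ft 4.31 (4.30..) Fr -0.69 Fz 6.36 w 0.0135 False
```

Run:
```python
from h import *
th=1.2
def ft():
    o=r.observe(); return round(float(-o["force"]@dirs(th)[1]),2)
for k in range(6):
    th+=.012; e,t=dirs(th); s=r.move_l(C+.06*e+Z*.108,.01)
    a=ft(); r.sleep(.05); print(round(th,3),a,ft(),r.observe()["time"])
# back off to unload, then threshold ramp
for S in (6.,9.):
    e,t=dirs(th-.02); r.move_l(C+.06*e+Z*.108,.02); a=ft()
    th+=.08
    e,t=dirs(th); s=r.move_l(C+.06*e+Z*.108,.03,stop_force=S); b=ft();p=r.observe()["tcp_pos"]-C
    act=np.arctan2(p@dirs(0)[1],p@E0); print("S",S,s,"from",a,"to",b,"th",th,"act",act,r.observe()["time"])
    if s: th=act+.006
```

```text
1.212 5.61 5.86 25.525
1.224 6.64 6.04 25.825
1.236 6.18 7.66 26.125
1.248 7.52 7.01 26.425
1.26 7.0 7.15 26.725
1.272 6.72 7.36 27.025
S 6.0 False from 3.23 to 4.59 th 1.352 act 1.335198352828448 27.625
S 9.0 False from 2.26 to 4.88 th 1.4320000000000002 act 1.4181825469353566 28.225
```

```bash
cat > w.py <<'E'
import sys
from h import *
th=float(sys.argv[1]); end=float(sys.argv[2]); lim=float(sys.argv[3]); big=float(sys.argv[4])
def ft():
    o=r.observe(); return float(-o["force"]@dirs(th)[1])
while th<end:
    if big>0:
        th+=big; e,t=dirs(th); s=r.move_l(C+.06*e+Z*.108,.05,stop_force=15); r0=ft()
        if s: print("STOP",th,r0); break
    else: r0=0
    v=[]
    for k in range(3):
        th+=.012; e,t=dirs(th); r.move_l(C+.06*e+Z*.108,.012); v.append(ft())
    o=r.observe();f=o["force"]
    print("%.3f"%th,"rest %.2f"%r0,np.round(v,2),"Fr %.2f Fz %.2f t %.2f w %.4f"%(f@e,f[2],o["time"],o["grip_width"]),flush=True)
    if np.mean(v[-2:])>lim: break
E
python3 w.py 1.438 2.3 9.2 .11
```

```text
1.584 rest 5.40 [5.76 5.55 7.21] Fr 0.30 Fz 8.02 t 29.27 w 0.0137
1.730 rest 4.74 [5.68 5.63 7.  ] Fr -1.30 Fz 6.95 t 30.30 w 0.0134
1.876 rest 4.72 [6.5  7.09 6.65] Fr -0.33 Fz 7.66 t 31.33 w 0.0134
2.022 rest 7.35 [8.13 9.07 8.59] Fr -0.42 Fz 6.85 t 32.37 w 0.0135
2.168 rest 8.71 [ 9.79 10.96 11.93] Fr -0.94 Fz 6.01 t 33.40 w 0.0136
```

```bash
python3 w.py 2.168 2.18 20 0
```

```text
2.204 rest 0.00 [10.75 12.19 12.03] Fr -0.56 Fz 5.92 t 34.15 w 0.0135
```

Run:
```python
from h import *
r.ungrasp(); st("open")
p=pose()[0]; r.move_l([p[0],p[1],.20],.2)
e,t=dirs(2.2)
r.move_to(C+.06*e+e*.05+Z*.20,quat(-e,-Z)); r.close_gripper(30)
p=pose();im=r.capture("wrist"); cv2.imwrite("pics/i_w.png",im[:,:,::-1])
np.save("i_pose.npy",np.concatenate(p))
im=r.capture("scene"); cv2.imwrite("pics/i_s.png",cv2.resize(im[150:310,220:420,::-1],None,fx=3,fy=3))
im=r.capture("side"); cv2.imwrite("pics/i_d.png",cv2.resize(im[190:340,250:440,::-1],None,fx=3.5,fy=3.5))
st()
H=C+.06*e
for h in (0,.065): print(proj("scene",H+Z*(.087+h)),proj("side",H+Z*(.087+h)),proj("wrist",H+Z*(.087+h),p))
```

```text
open t34.84 p [ 0.6047 -0.2149  0.108 ] F [-0.24  0.76 -0.36] w 0.0855
 t38.27 p [ 0.6542 -0.2215  0.2   ] F [-0.77 -0.11  0.18] w 0.0002
[270.70513705 189.12943086] [366.15618863 205.00606577] [320.32652827 157.10012364]
[268.29280612 173.64914811] [368.29195366 187.96311998] [320.28494091 166.87517234]
```

View pics/i_w.png

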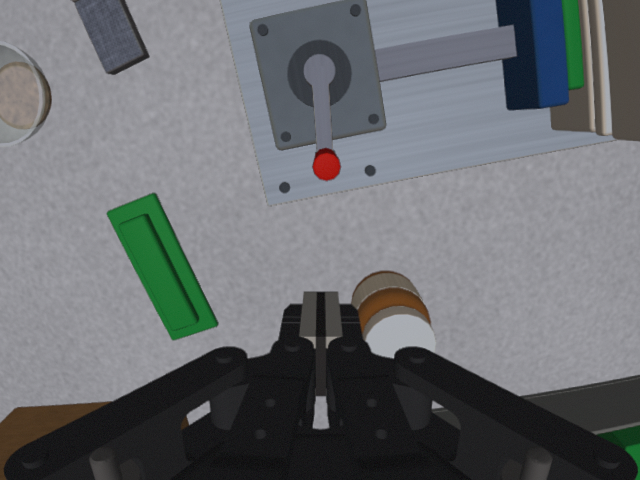

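View pics/i_s.png

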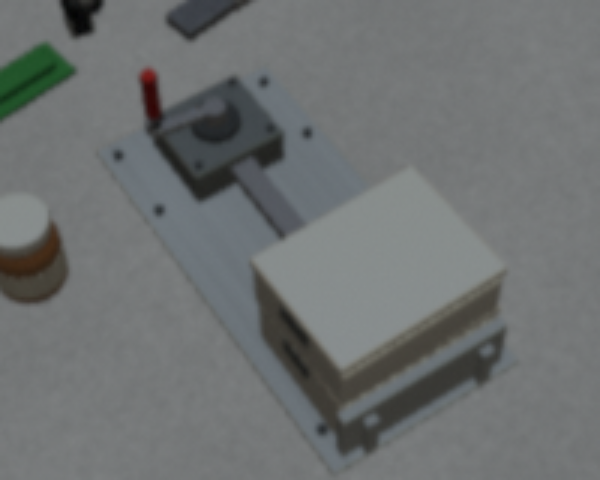

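View pics/i_d.png

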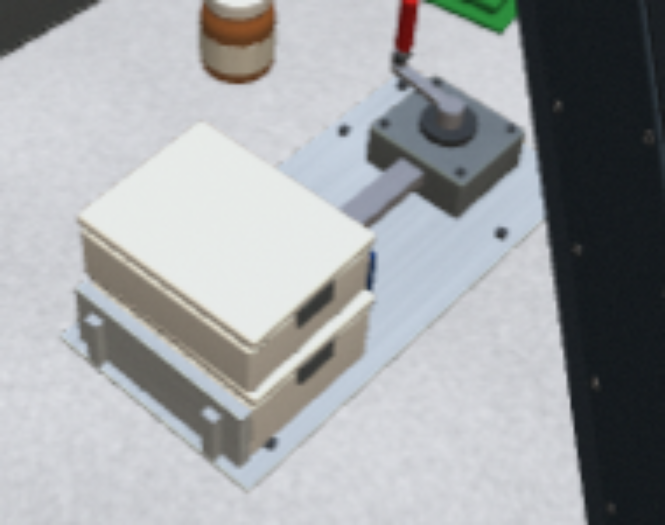

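Run:
```python
from h import *
b=np.load("i_pose.npy");p=(b[:3],b[3:])
X=atz("wrist",(326.5,164),.152,p); A=atz("wrist",(319.5,68),.08,p); B=atz("wrist",(324.5,150),.076,p)
for n,v in (("tip",X),("hub",A),("armend",B)):
    w=v-C; print(n,v, np.hypot(w[0],w[1]), np.arctan2(w@dirs(0)[1],w@E0))
```

```text
tip [ 0.60364766 -0.21103227  0.152     ] 0.05853925246181095 2.1422107191300634
hub [ 0.54491818 -0.20684634  0.08      ] 0.0006665398122821681 -2.041149511341103
armend [ 0.60094979 -0.21100204  0.076     ] 0.05584808677036782 2.1455762499265676
```

Run:
```python
from h import *
e,t=dirs(2.143); H=C+.06*e; q=quat(-e,-Z)
r.move_l(H+e*.045+Z*.122,.15,frame=q,stop_force=8)
f=st("low")
print(r.move_l(H-e*.015+Z*.122,.08,stop_force=10)); st("pushed")
print(r.move_l(H-e*.032+Z*.110,.08,stop_force=10)); st()
print(r.move_l(H-e*.036+Z*.092,.04,stop_force=7)); o=st("pressed")
print("F t",o["force"]@t,"e",o["force"]@e)
im=r.capture("scene"); cv2.imwrite("pics/j_s.png",cv2.resize(im[150:310,220:420,::-1],None,fx=3,fy=3))
```

```text
low t38.95 p [ 0.6504 -0.215   0.1228] F [ 0.54 -0.6  -0.03] w 0.0001
False
pushed t39.85 p [ 0.5901 -0.2101  0.1224] F [-3.27  0.18  6.23] w -0.0003
True
 t40.06 p [ 0.5841 -0.2097  0.1194] F [-5.9   1.47 10.26] w -0.0000
True
pressed t40.32 p [ 0.5836 -0.2099  0.1192] F [-3.65  0.85  9.58] w -0.0002
F t -0.5448415325866296 e -3.7112361661248108
```

View pics/j_s.png

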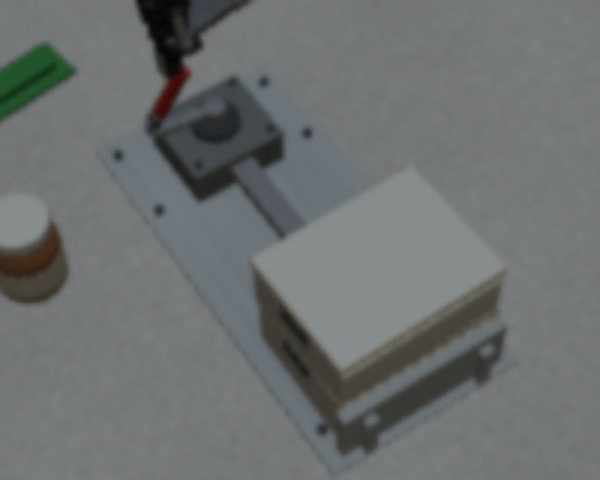

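Run:
```python
from h import *
e,t=dirs(2.143); H=C+.06*e
p=pose()[0]
r.move_l(H-e*.018+Z*.124,.1)
print(r.move_l(H-e*.045+Z*.124,.08,stop_force=14)); st("pushed")
print(r.move_l(H-e*.052+Z*.112,.06,stop_force=14)); st("diag")
r.move_l(pose()[0]+Z*.015,.1)
r.move_l(H-e*.046+Z*.125,.1)
print(r.move_l(H-e*.046+Z*.093,.05,stop_force=12)); o=st("pressed")
print("F t",o["force"]@t,"e",o["force"]@e)
im=r.capture("scene"); cv2.imwrite("pics/k_s.png",cv2.resize(im[150:310,220:420,::-1],None,fx=3,fy=3))
```

```text
False
pushed t41.10 p [ 0.5604 -0.2076  0.1241] F [-0.18 -0.04  0.32] w 0.0002
False
diag t41.48 p [ 0.553  -0.2068  0.1115] F [ 0.71 -0.41 -0.42] w -0.0003
True
pressed t42.42 p [ 0.556  -0.2071  0.1104] F [-9.8  -0.45  8.71] w -0.0002
F t 1.250352161635097 e -9.726633957477175
```

View pics/k_s.png

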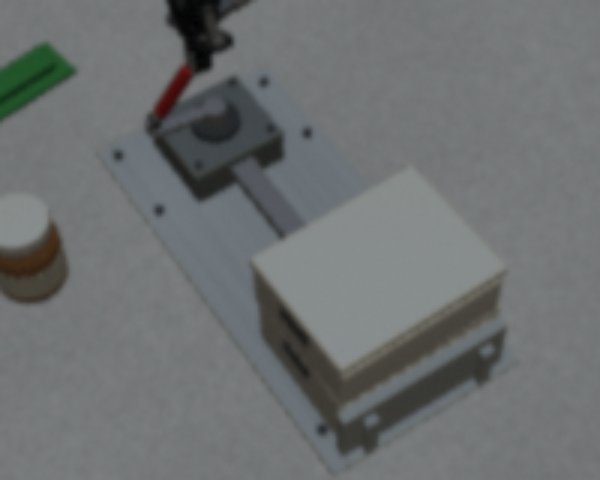

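Run:
```python
from h import *
e,t=dirs(2.143); H=C+.06*e+Z*.087
for a in range(10,95,10):
    a_=np.radians(a);h=np.sin(a_)*Z-np.cos(a_)*e
    print(a,((proj("scene",H+.065*h)-[220,150])*3).round(),((proj("scene",H+.01*h)-[220,150])*3).round())
o=r.observe()["tcp_pos"]; print(((proj("scene",o)-[220,150])*3).round())
```

```text
10 [216.  89.] [163. 115.]
20 [212.  82.] [162. 114.]
30 [207.  77.] [162. 113.]
40 [200.  72.] [160. 113.]
50 [191.  69.] [159. 112.]
60 [181.  68.] [157. 112.]
70 [170.  68.] [156. 112.]
80 [158.  70.] [154. 113.]
90 [146.  74.] [152. 113.]
[200.  86.]
```

Run:
```python
from h import *
e,t=dirs(2.143); H=C+.06*e+Z*.087
for sg in (1,-1):
  for a in (52,35,20,0):
    th=np.radians(a); h=np.sin(th)*Z-np.cos(th)*e; z=-(np.sin(th)*e+np.cos(th)*Z); x=np.cos(th)*(-e)+np.sin(th)*Z
    p=H+.037*h
    print(sg,a,[None if (k:=r.inverse_kinematics(p+d*z,quat(sg*x,z))) is None else k.round(2) for d in (.021,-.04)])
```

```text
1 52 [None, None]
1 35 [array([-0.29,  0.96,  0.79,  2.  , -0.12, -0.17]), None]
1 20 [array([-0.31,  0.71,  0.38,  1.58, -0.08, -0.22]), array([-0.3 ,  0.73,  0.57,  1.75, -0.08, -0.21])]
1 0 [array([-0.35,  0.45, -0.07,  1.05,  0.  , -0.27]), array([-0.35,  0.41,  0.03,  1.19,  0.  , -0.27])]
-1 52 [None, None]
-1 35 [array([-0.29,  0.96,  0.79,  2.  , -0.12,  2.97]), None]
-1 20 [array([-0.31,  0.71,  0.38,  1.58, -0.08,  2.93]), array([-0.3 ,  0.73,  0.57,  1.75, -0.08,  2.93])]
-1 0 [array([-0.35,  0.45, -0.07,  1.05,  0.  ,  2.87]), array([-0.35,  0.41,  0.03,  1.19,  0.  ,  2.87])]
```

Run:
```python
from h import *
e,t=dirs(2.143); H=C+.06*e+Z*.087
def P(a,tl,L=.036,d=.020):
    a,tl=np.radians([a,tl]); h=np.sin(a)*Z-np.cos(a)*e; z=-(np.sin(tl)*e+np.cos(tl)*Z); x=np.cos(tl)*(-e)+np.sin(tl)*Z
    return H+L*h+d*z, quat(x,z), z
p=pose()[0]
r.move_l(p-e*.004+Z*.06,.15)
r.ungrasp()
p,q,z=P(52,20)
r.move_l(p-z*.07,.2,frame=q)
print(r.move_l(p,.12,stop_force=8)); st("at")
im=r.capture("wrist"); cv2.imwrite("pics/l_w.png",im[:,:,::-1])
r.close_gripper(25); st("closed")
im=r.capture("wrist"); cv2.imwrite("pics/l_w2.png",im[:,:,::-1])
```

```text
False
at t45.36 p [ 0.5764 -0.209   0.098 ] F [-0.66  0.12  0.15] w 0.0852
closed t46.07 p [ 0.5762 -0.209   0.0966] F [ 0.27 -0.83  0.69] w 0.0140
```

View pics/l_w2.png

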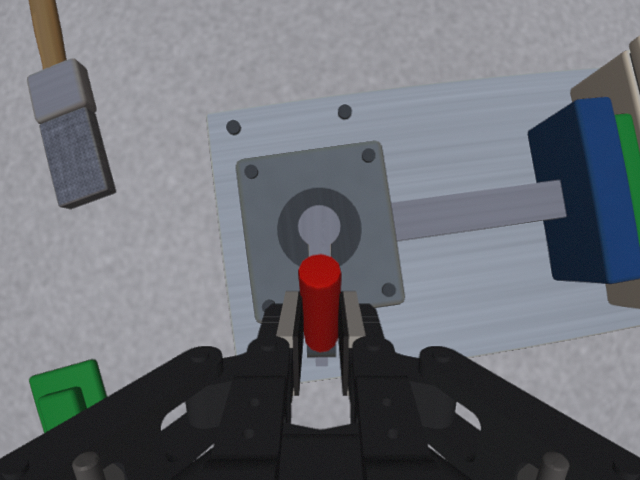

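Handle is held (tip at (320,268)), gripped evenly between the pads. Arc it down.

Run:
```python
from h import *
e,t=dirs(2.143); H=C+.06*e+Z*.087
def P(a,tl,L=.036,d=.020):
    a,tl=np.radians([a,tl]); h=np.sin(a)*Z-np.cos(a)*e; z=-(np.sin(tl)*e+np.cos(tl)*Z); x=np.cos(tl)*(-e)+np.sin(tl)*Z
    return H+L*h+d*z, quat(x,z), z
for a,tl in [(42,18),(30,14),(20,10),(10,5),(0,0)]:
    p,q,z=P(a,tl); s=r.move_l(p,.06,frame=q,stop_force=12); o=st("%d %s"%(a,s)); print("Ft %.2f"%(o["force"]@t))
    if s: break
im=r.capture("wrist"); cv2.imwrite("pics/m_w.png",im[:,:,::-1])
```

```text
42 False t46.37 p [ 0.5735 -0.2088  0.0918] F [ 6.08 -2.5  -6.  ] w 0.0135
Ft 1.99
30 False t46.63 p [ 0.5709 -0.2087  0.086 ] F [ 9.07 -1.13 -6.96] w 0.0120
Ft 0.39
20 False t46.88 p [ 0.5666 -0.2078  0.0805] F [-0.35  0.57  0.37] w 0.0001
Ft -0.53
10 False t47.14 p [ 0.5672 -0.208   0.0741] F [ 0.08 -0.63 -0.65] w 0.0000
Ft 0.62
0 True t47.35 p [ 0.5722 -0.2089  0.0685] F [-2.98  0.6  12.08] w 0.0001
Ft -0.36
```

View pics/m_w.png

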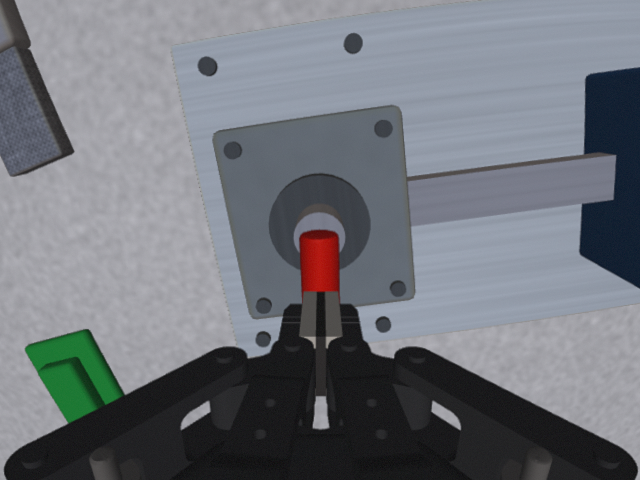

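Run:
```python
from h import *
e,t=dirs(2.143); H=C+.06*e+Z*.087
def pr(p,n="wrist"):
  for a in (0,5,10,20,30):
    a_=np.radians(a);h=np.sin(a_)*Z-np.cos(a_)*e
    print(a,*(np.round(proj(n,H+L*h-.0*Z,*( [p] if n=="wrist" else [])),1) for L in (.065,.01)))
pr(pose())
p=pose()[0]
r.move_l(p+Z*.13,.2); 
p=pose(); im=r.capture("wrist"); cv2.imwrite("pics/n_w.png",im[:,:,::-1]); st()
print(); pr(p)
im=r.capture("side"); cv2.imwrite("pics/n_d.png",cv2.resize(im[190:340,250:440,::-1],None,fx=3.5,fy=3.5))
im=r.capture("scene"); cv2.imwrite("pics/n_s.png",cv2.resize(im[150:310,220:420,::-1],None,fx=3,fy=3))
```

```text
0 [321.2 231.5] [321.  352.3]
5 [321.3 236.2] [321.1 353.5]
10 [321.3 242.5] [321.1 354.8]
20 [321.3 260.3] [321.1 357.9]
30 [321.3 285.3] [321.1 361.5]
 t48.26 p [ 0.5718 -0.2087  0.1969] F [-0.88  0.03  0.03] w 0.0000

0 [320.7 182.1] [320.6 255.4]
5 [320.7 183.6] [320.6 255.8]
10 [320.7 186. ] [320.6 256.3]
20 [320.7 193.1] [320.6 257.7]
30 [320.7 203.4] [320.6 259.3]
```

View pics/n_w.png

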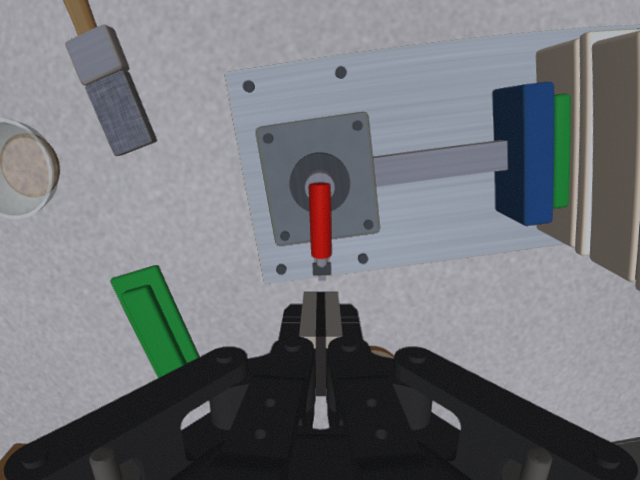

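View pics/n_d.png

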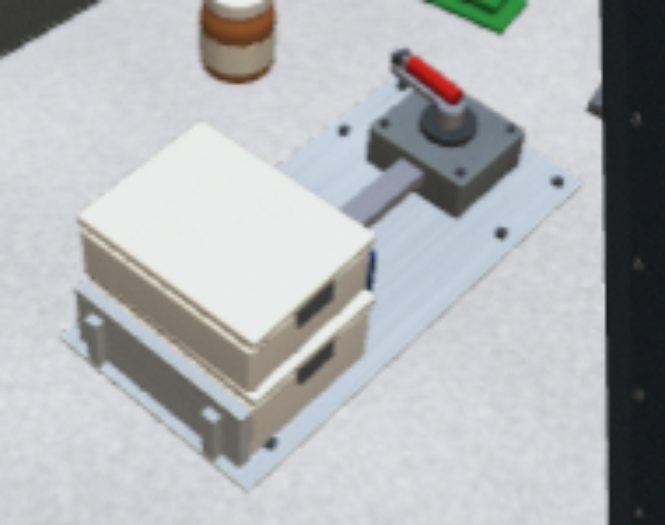

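View pics/n_s.png

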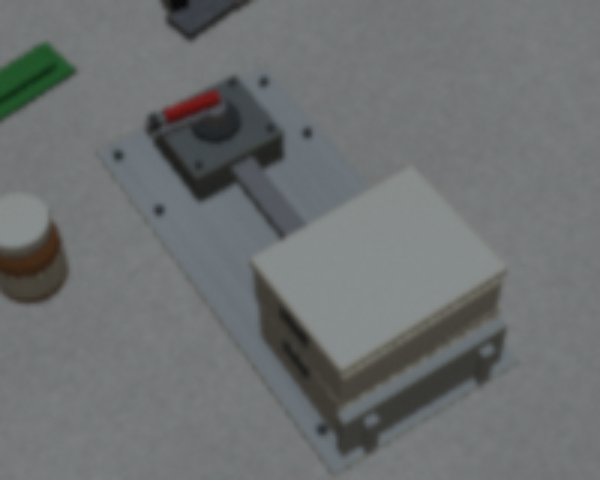

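Run:
```python
from h import *
e,t=dirs(2.143); H=C+.06*e
r.move_l(H-e*.05+Z*.085,.2)
for k in range(2):
    s=r.move_l(H-e*.05+Z*.062,.03,stop_force=14); o=st("press %s"%s)
    r.move_l(H-e*.05+Z*.08,.1)
r.move_l(H-e*.03+Z*.2,.2)
p=pose(); im=r.capture("wrist"); cv2.imwrite("pics/o_w.png",im[:,:,::-1]); st()
for a in (0,5,10):
    a_=np.radians(a);h=np.sin(a_)*Z-np.cos(a_)*e
    print(a,*(np.round(proj("wrist",H+Z*.087+L*h,p),1) for L in (.065,.01)))
im=im[:,:,::-1]; R=(im[:,:,2].astype(int)-im[:,:,1]>70)&(im[:,:,0]<90); R[290:]=0;R[:,:290]=0;R[:,350:]=0
ys,xs=np.nonzero(R);print(ys.min(),ys.max(),xs[ys<ys.min()+8].mean(),xs[ys>ys.max()-8].mean())
for n in ("scene","side"):
    im=r.capture(n)
    cv2.imwrite(f"pics/o_{n}.png",im[:,:,::-1])
```

```text
press True t49.70 p [ 0.5554 -0.2074  0.0673] F [-4.68  1.04 16.49] w -0.0002
press True t50.46 p [ 0.5551 -0.2073  0.0673] F [-4.44  1.21 16.56] w -0.0005
 t51.55 p [ 0.5743 -0.2084  0.1982] F [-0.02 -0.35 -0.28] w -0.0001
0 [320.  178.5] [320.  251.9]
5 [320. 180.] [320.  252.3]
10 [320.  182.3] [320.  252.8]
180 254 318.59090909090907 319.98571428571427
```

View pics/o_w.png

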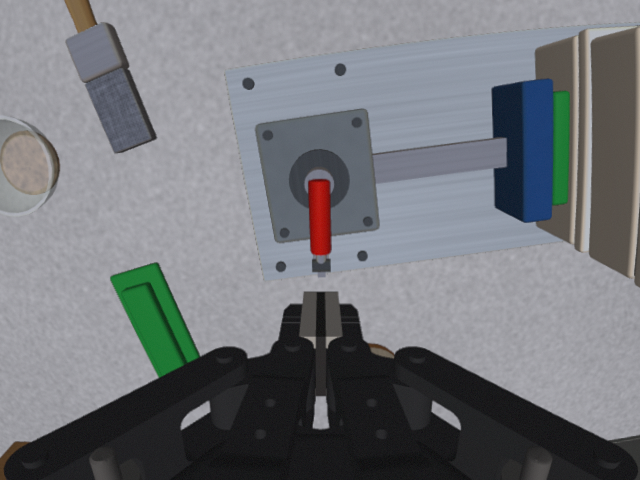

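View pics/o_scene.png

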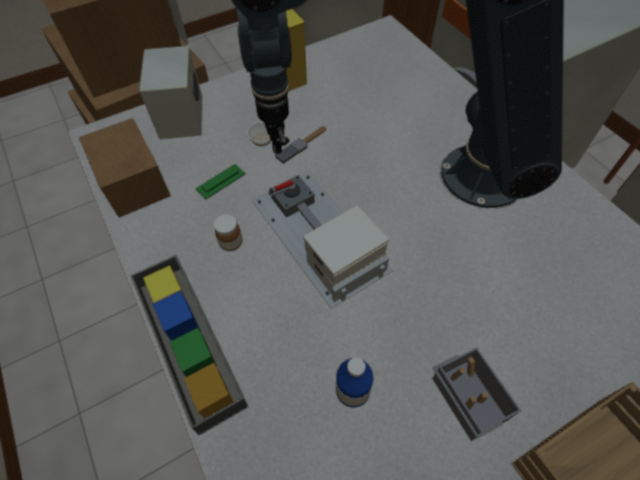

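```bash
python3 -c "
from station import r
print(r.observe()['time']); print(r.sign_off())"
```

```text
51.65
the job is handed in; nothing more can be done
None
```

I swung the handle upright against its stop, wound the crank clockwise about 2.15 rad, and folded the handle flat again. I handed in at 51.7 s of the 72 s allowed.

**Clamping:** The push at the handle was about 7 N while the bins were sliding. It reached about 12 N when I stopped. I put the free drag at 6 to 7 N, so the clamp holds with roughly 5 to 6 N at the handle, or about 30 to 35 N. That free drag is an estimate, because the early force readings were taken at rest and came out low (about 3 N).

**Last checks:**
- **Handle:** two presses on the folded handle, about 16 N each, stopped at the same height (tool at 67.3 mm). The wrist picture fits a fold angle of 0 to 5°.
- **Scene:** in the final pictures the bins are stacked against the fence and the bystanders in view look undisturbed. The gripper is clear.

**What went wrong or disagreed:**
- **Slips:** the first grasp missed because it was too shallow. The grip slipped once while raising the handle and once while folding it, and a push-fold attempt ran past the tip. I corrected each one, and no force reading went above 17 N.
- **Crank angle:** the camera put the crank at about 2.14 rad after release, against 2.20 rad commanded. I took this as give in the grip and did not check it separately.

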